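# Lower the bore probe through the carriage of the linear-axis trainer and hold it centred

## Robot

A 6-joint arm with a two-finger parallel gripper is mounted at the origin on the work surface. World frame = base frame: x ahead of the robot, y to its left, z up, the work surface at z = 0. Lengths are in mm, angles in rad, forces in N, time in s.
With the tool pointing down it reaches from about 350 to 875 mm from the base axis. Payload 4.2 kg.
Tool frame: the origin (TCP) lies on the mounting face of the last link; the fingertips stand 173 mm ahead of it and the grasp point (between the pads) lies grip_point_offset ahead of it (grip_point_offset is the distance from the TCP to the grasp point, in mm); z points along the fingers, y is the line along which they close (so a half turn about z gives the same grasp; the last joint's range is limited). The gripper opens to 85 mm and grips with 20 to 120 N. Pads are 22 mm wide; open, the fingers measure 114 mm over their backs; the gripper's body (76 mm by 85 mm) begins 54 mm behind the grasp point. The pads swing forward as they close: fully open they stand 13 mm farther back than shut.
Start: joints at [0.259, 0.385, 0.008, 0, -1.194, -0.259], TCP at [624.98, 0.025, 404.712] pointing down, gripper open.
Joint ranges: [-3.14, 3.14], [-1.21, 2.06], [-1.07, 1.41], [-3.16, 2.05], [-2.99, -0.16], [-3.1, 3.1]. Speed limits (rad/s): [2.79, 2.79, 3.14, 3.14, 3.14, 3.14].

## Interface

Orientations are given as a unit quaternion [x, y, z, w].
In Python, from bench import read_state, get_image, job_done, recognise, place_of, grip_point_offset gives the robot as it stands. The module is installed in compiled form; this text tells all that it offers.
- The arm moves only by the tool carry_out, never from a script. Its arguments are lists of equal length, an entry for each row: "slide": the shift along the tool's x, y, z in m, a list of three; "roll": the turn about the tool's z in degrees; "claw": the finger opening in m, from 0 to 0.0854. A call has 1 to 8 rows; each row is the pose to reach, as a shift and turn from the pose commanded when the call began, along the tool's axes at that moment; what a row does not reach only later rows make up. A row lasts 1/8 s, in which the tool goes at most 62.5 mm and 10.7 degrees, less where a joint would pass 70% of its speed; a pose out of reach is approached as far as the arm can. A call with a gripper value outside its range is refused whole. The fingers move at their own pace and stop on an object; the grip force is fixed at half the most. Time passes only in rows, so rows that repeat a pose let the fingers close. It gives the time, the measured TCP pose, the force, the opening and the grip force at its end, in the units of the state.
- read_state(): the state, without advancing time (a new reading comes with each control period).
- get_image(name): name is "scene" or "side" or "wrist"; returns a dict with "img" (400x640x3 uint8, red, green, blue), "z_map" (400x640 float32, mm along the optical axis (not along the pixel's ray), 0 where there is no reading), "mtx" (3x3 intrinsics, pixels), "world_from_camera" (4x4, takes a point from camera to world coordinates); the wrist camera has in their place "T_tool_cam" (4x4, takes a point from camera to tool coordinates, whose origin is the TCP and whose axes are the flange's). Camera axes: x right, y up, looking along -z (the intrinsics and any distortion apply to the point x, -y, -z); pixel columns grow to the right and rows downward; lengths in mm; the calibration is good to about 2 mm. A picture is of the moment at which its call begins: read the wrist's pose just before it.
- job_done(): hands the job in; it is judged then, once.
Trained networks look in a picture, given as the dict that the camera call returned (one of the last four; its "shot" number tells which), for a name from the list of things; names that differ only in an ending like _2 or _b are one class to them, and where a whole thing is asked for, a point or a joint stands for the part that bears it (a point fixed in the world has none). Each returns a list of dicts, best first, with "conf" (0 to 1); they miss things now and then, are a little off and sometimes report something else, mostly with a low value. They report only what shows in the picture. A call takes as long as a camera call. They do not tell look-alikes from the thing itself.
- recognise(picture, thing): "at" ([column, row] in pixels, amid what is visible of it).
- place_of(picture, thing): "at" ([column, row] in pixels: a listed point, or the origin of a listed thing).
The state is a dict: "clock": time; "joints": joint angles; "joint_vel": joint speeds; "joint_efforts": joint torques, N m; "position": TCP position; "ee_rot": TCP orientation; "contact_force": force on the tool from outside, world axes, zero at the start; "wrist_torque": the same for the moment, N m; "gripper_width": finger opening in mm; "grasp_force": force on a finger pad.
Only numpy, scipy, OpenCV 4.12 (cv2) and the standard library are available. Lean on these libraries where they do the work, as an engineer would, in place of code of your own. Each camera call takes 0.05 s, during which the arm holds its last target. There are 200 camera calls.

## Task

Lift the bore probe straight out of its stand and lower its rod down through the hole in the carriage of the linear-axis trainer, without the rod ever touching the carriage or the wall of the hole, until the probe's sprung foot rests on the carriage top and is pushed in about half way. Finish still holding the probe there, upright, still and with the rod centred in the hole: do not let go. Leave the loose tools and parts on the bench where they are.

Things in the scene. Friction and masses are not known exactly. Their poses are not given: they have to be found in the camera images.
- probe: bore probe standing upright in its stand, 0.35 kg. Origin: centre of the underside of its aluminium flange (disc 58 mm across, 8 mm thick); z up along the probe. Above the flange a black handle, 36 mm along x, 24 mm along y, 60 mm tall (8 to 68 mm above the origin, then a 4 mm cap), to be gripped from above across the 24 mm. Sprung foot and rod below, on the same axis
- probe_rod: the bare steel rod of the probe, 8 mm in diameter, rigid with the handle; same origin and axes as the probe, reaching from there 95 mm down. This is the part that may not touch the carriage or trainer
- rod_tip (a point): centre of the rod's lower end, 95 mm below the probe's origin on its axis
- foot (a joint): travel of the probe's sprung foot in m: 0 when fully out, growing to 0.018 when fully pushed in (up towards the flange). The spring pushes back with about 0.6 N at 0, 1.6 N half way and 2.6 N at 0.018, less than the probe's weight: a probe let go sinks until the foot is fully in
- foot_face (a point): centre of the underside of the foot, a brass disc 36 mm across and 6 mm thick around the rod; 30 mm below the probe's origin when fully out, 21 mm when half way in
- guide: linear-axis trainer, fixed, 300 mm along x by 110 mm; end plates 95 mm high, black motor at the +x end 100 mm high. Origin: on the bench under the hole. Its carriage is an aluminium block 84 x 92 mm (x, y), 75 to 110 mm above the bench, with one upright round through hole 22 mm in diameter at its centre; below it is free space down to the base plate, 12 mm above the bench
- guide_mouth (a point): centre of the upper mouth of the hole, on the carriage's top face 110 mm above the bench
- stand: the probe stand, fixed to the bench: base, two side panels, and a grey top plate 80 by 90 mm with a 46 mm round hole. The flange rests on the top plate; the foot and rod hang freely through the hole, with about 3 to 5 mm of room around the foot, so draw the probe straight up
- stand_top (a point): centre of the hole in the stand's top plate, at the plate's top face 125 mm above the bench
- screwdriver: loose screwdriver lying on the bench between trainer and stand; leave alone
- bearing: loose steel ball bearing ring, 36 mm across, 12 mm high, lying on the bench; leave alone
- coupling: loose aluminium shaft coupling, 24 mm in diameter, 34 mm tall, standing on the bench; leave alone
- multimeter: loose grey hand multimeter, 150 by 76 by 32 mm, lying on the bench on the left; leave alone
- parts_tray: loose empty grey parts tray, 130 by 90 by 35 mm, on the bench on the right; leave alone
- caliper: loose sliding caliper, 150 mm long, lying flat near the far edge; leave alone
Mind the look-alikes: they are no part of the job. What is shaped like the probe but red or turquoise is not meant.

How it is judged:
By the outcome, as a careful person would: the job done as asked, in the order asked, and still so for the second after the job is handed in, while the arm keeps its last pose, push and grip.
It also fails if it takes over 51 s, if anything falls off the work surface, if the arm or the gripper's body presses on something with over 40 N, if the wrist force passes 120 N, or if a joint passes its speed limit or range.

## Working session

There is one attempt and no reset: what is moved stays moved. The work goes in short steps, Python scripts to look and compute and a tool call to move; the robot and the scene stay as the last step left them, time stands still between calls to the robot, and variables do not carry over. Pictures are saved under pics/ and viewed, at most 10 in all, crops included, and the job is handed in when it is done.

Besides the shell and the picture viewer there is one more tool, called after "Request:" by a JSON object that holds its "name" and its "arguments", one argument or row to a line. carry_out: Moves the arm, as the interface text tells. Its arguments: {"type":"object","properties":{"slide":{"type":"array"},"roll":{"type":"array"},"claw":{"type":"array"}},"required":["slide","roll","claw"]}

```bash
mkdir -p pics
cat > h.py <<'E'
import numpy as np, cv2
from bench import *
from scipy.spatial.transform import Rotation as R
def T(im,st=None):
    if 'world_from_camera' in im: return np.array(im['world_from_camera'])
    M=np.eye(4); M[:3,:3]=R.from_quat(st['ee_rot']).as_matrix(); M[:3,3]=st['position']
    return M@np.array(im['T_tool_cam'])
def ray(im,px,st=None):
    K=np.array(im['mtx']); M=T(im,st)
    d=np.linalg.solve(K,[px[0],px[1],1]); d=np.array([d[0],-d[1],-d[2]])
    return M[:3,3],M[:3,:3]@d
def atz(im,px,z,st=None):
    o,d=ray(im,px,st); return o+d*(z-o[2])/d[2]
def depthpt(im,px,st=None):
    o,d=ray(im,px,st); z=im['z_map'][int(round(px[1])),int(round(px[0]))]; return o+d*z
def cloud(im,st=None):
    K=np.array(im['mtx']); M=T(im,st); z=im['z_map']; v,u=np.mgrid[0:400,0:640]
    p=np.stack([(u-K[0,2])/K[0,0]*z,-(v-K[1,2])/K[1,1]*z,-z],-1)
    return p@M[:3,:3].T+M[:3,3]
def save(im,n): cv2.imwrite('pics/'+n,im['img'][:,:,::-1])
E
python3 - <<'E'
from h import *
np.set_printoptions(precision=1,suppress=True)
st=read_state(); print(st, grip_point_offset if not callable(grip_point_offset) else grip_point_offset())
ims=[]
for c in ['scene','side','wrist']:
    im=get_image(c); ims.append(im['img']); print(c,[k for k in im],T(im,st)[:3,3],im['mtx'][0])
    for t,z in [('probe',125),('guide_mouth',110),('stand_top',125)]:
        for r in place_of(im,t): print(t,r['conf'],r['at'],atz(im,r['at'],z,st),depthpt(im,r['at'],st))
    save(im,c+'0.png')
E
```

```text
{'clock': 0.0, 'joints': array([ 0.3,  0.4,  0. , -0. , -1.2, -0.3]), 'joint_vel': array([0., 0., 0., 0., 0., 0.]), 'joint_efforts': array([ -0. , -39.2,  18.8,   4.2,  -0. ,   0. ]), 'position': array([624.8,   0. , 403.6]), 'ee_rot': array([-0.7,  0.7,  0. , -0. ]), 'contact_force': array([ 0.8,  0.5, -0.6]), 'wrist_torque': array([ 0.1, -0. ,  0. ]), 'grasp_force': 0.0, 'gripper_width': 85.21102353123209} 154.70000000000002
scene ['img', 'z_map', 'mtx', 'world_from_camera', 'shot'] [1284.1 -685.   985.4] [510.    0.  320.8]
probe 0.9 [348.9, 144.3] [543.3 204.8 125. ] [549.6 197.2 132.4]
probe 0.72 [135.9, 307.4] [ 608.6 -505.2  125. ] [ 517.  -480.8    8.3]
probe 0.67 [378.1, 131.5] [561.2 311.2 125. ] [542.1 337.6 102.2]
probe 0.58 [388.9, 178.9] [716.3 168.2 125. ] [710.3 177.3 115.8]
probe 0.53 [328.1, 129.1] [451.6 216.1 125. ] [660.7 -10.2 341.1]
guide_mouth 0.8 [222.1, 207.8] [ 485.8 -197.   110. ] [ 470.1 -187.4   92.8]
stand_top 0.67 [371.7, 260.0] [862.6 -74.  125. ] [803.5  11.7   4.3]
stand_top 0.66 [280.2, 202.7] [585.  -93.2 125. ] [486.8 -10.1   4.2]
stand_top 0.59 
[... 160 characters left out ...]
.97 [268.2, 149.5] [544.1 212.1 125. ] [541.2 199.8 136.3]
probe 0.77 [318.0, 146.7] [688.7 168.2 125. ] [694.2 181.1 112.5]
probe 0.76 [226.3, 163.4] [412.6 199.9 125. ] [414.6 222.9 103.7]
probe 0.75 [248.9, 132.0] [512.7 312.7 125. ] [516.3 332.8 108.6]
guide_mouth 0.92 [289.1, 269.2] [ 465.3 -192.5  110. ] [ 465.6 -191.5  108.2]
guide_mouth 0.33 [275.3, 237.1] [464.3 -91.8 110. ] [481.4 -15.5   0.4]
stand_top 0.88 [268.1, 148.3] [545.5 217.4 125. ] [542.6 205.3 136. ]
wrist ['img', 'z_map', 'mtx', 'T_tool_cam', 'shot'] [624.9 -74.6 372.3] [316.4   0.  321.3]
probe 0.84 [252.4, 349.7] [690.7 158.5 125. ] [695.  173.8 108.7]
probe 0.84 [499.7, 387.2] [443.9 205.8 125. ] [428.5 229.7 103.9]
```

Run:
```python
import cv2,numpy as np
a=cv2.imread('pics/scene0.png');b=cv2.imread('pics/side0.png')
cv2.imwrite('pics/s2.png',np.vstack([cv2.resize(a,(480,300)),cv2.resize(b,(480,300))]))
cv2.imwrite('pics/s3.png',np.hstack([cv2.resize(a[90:240,290:430],None,fx=2.8,fy=2.8),cv2.resize(b[90:240,200:340],None,fx=2.8,fy=2.8)]))
```

```text
(no output)
```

View pics/s2.png

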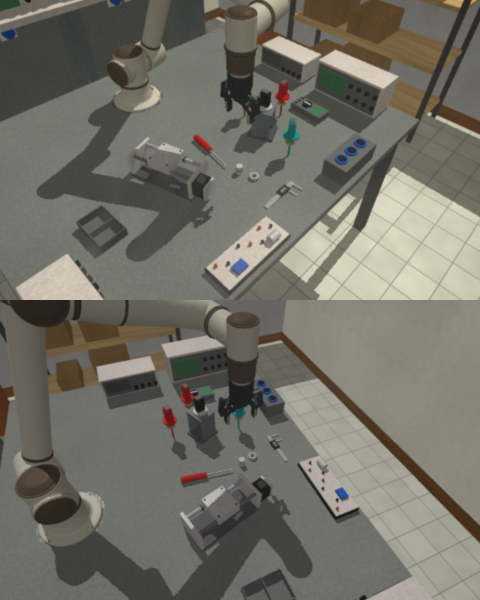

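View pics/s3.png

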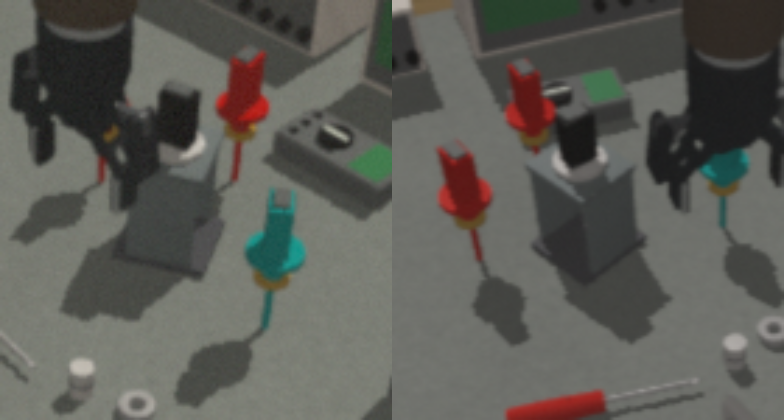

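View pics/wrist0.png

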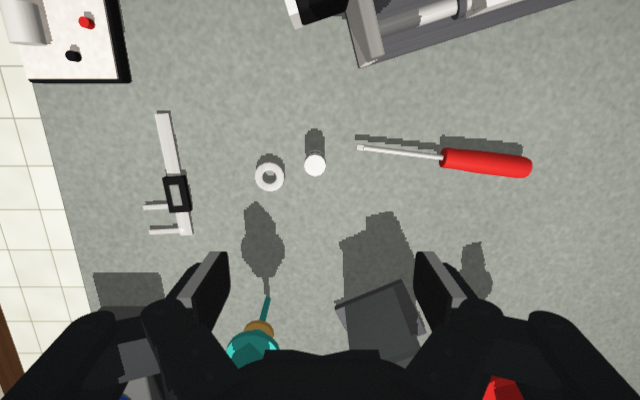

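The probe stands in the stand at about (544, 208): black handle at scene (350,135) and side (268,140). There are two red decoys and one turquoise one around it. The guide hole is near (466, -192). Next I'll look at the probe from above with the wrist camera.

Request:
{"name": "carry_out", "arguments": {
  "slide": [
    [-0.05,0.02,-0.04],
    [-0.11,0.04,-0.076],
    [-0.17,0.06,-0.09],
    [-0.23,0.08,-0.09],
    [-0.27,0.08,-0.09],
    [-0.27,0.08,-0.09],
    [-0.27,0.08,-0.09],
    [-0.27,0.08,-0.09]
  ],
  "roll": [0,0,0,0,0,0,0,0],
  "claw": [0.085,0.085,0.085,0.085,0.085,0.085,0.085,0.085]
}}

```text
clock: 1.6
position: [545.2, 268.8, 494.9]
ee_rot: [-0.707, 0.708, -0.0, -0.0]
contact_force: [0.0, 0.1, 0.0]
gripper_width: 84.9
grasp_force: 0.0
```

Run:
```python
from h import *
np.set_printoptions(precision=2,suppress=True)
st=read_state(); im=get_image('wrist'); print(st['clock'],st['position'],R.from_quat(st['ee_rot']).as_matrix(),abs(st['joint_vel']).max(),st['contact_force'])
print(T(im,st))
for t,z in [('probe',125),('stand_top',125)]:
    for r in place_of(im,t): print(t,r['conf'],r['at'],atz(im,r['at'],z,st),depthpt(im,r['at'],st))
save(im,'wrist1.png')
P=cloud(im,st); near=np.hypot(P[...,0]-544,P[...,1]-208)<70
for lo,hi in [(190,206),(126,142),(118,126)]:
    m=near&(P[...,2]>lo)&(P[...,2]<hi); q=P[m]
    if len(q)<5: print(lo,len(q)); continue
    (c,s,a)=cv2.minAreaRect(q[:,:2].astype(np.float32)); print(lo,len(q),np.median(q[:,2]),q.mean(0),c,s,a)
```

```text
1.6 [545.22 268.84 494.88] [[-0. -1.  0.]
 [-1.  0. -0.]
 [ 0. -0. -1.]] 0.004604592657576134 [0.   0.1  0.04]
[[ -1.    -0.    -0.   545.26]
 [  0.    -0.96  -0.3  194.22]
 [  0.    -0.3    0.96 463.6 ]
 [  0.     0.     0.     1.  ]]
probe 0.95 [326.8, 126.4] [539.45 223.98 125.  ] [540.68 217.68 196.76]
probe 0.8 [428.9, 141.8] [430.63 240.22 125.  ] [433.4  239.11 133.16]
probe 0.77 [181.3, 91.9] [687.67 189.34 125.  ] [683.7  189.48 134.44]
probe 0.62 [338.0, 229.3] [526.01 341.09 125.  ] [526.56 336.9  134.66]
190 1198 195.0226692372335 [543.08 220.12 194.3 ] (543.1312866210938, 220.6324005126953) (35.90890121459961, 23.95728874206543) 14.619306564331055
126 1267 132.3114561880828 [543.19 214.54 132.1 ] (542.73388671875, 220.41444396972656) (78.54598999023438, 88.23152923583984) 25.359699249267578
118 4114 124.37419735454412 [542.83 217.95 124.36] (542.7288818359375, 220.76889038085938) (80.19432830810547, 90.19791412353516) 26.019031524658203
```

View pics/wrist1.png

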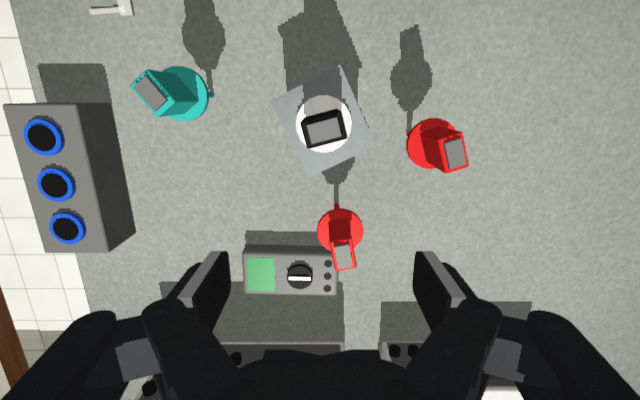

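The picture shows the probe's handle cap at pixel (324,128) with the white flange around it. The red decoys are at (435,140) and (340,230), and the turquoise one is at (183,92). From depth, the handle axis is at (543, 220.5) with its long side at 14.6°. I'll roll and hover over it, then re-measure with the tool turned.

Request:
{"name": "carry_out", "arguments": {
  "slide": [
    [0.01,0.0,0.0],
    [0.02,0.002,0],
    [0.03,0.002,0],
    [0.04,0.002,0],
    [0.0485,0.002,0],
    [0.0485,0.002,0],
    [0.0485,0.002,0],
    [0.0485,0.002,0]
  ],
  "roll": [10.5,21,31.5,42,52.5,63,73,75.4],
  "claw": [0.085,0.085,0.085,0.085,0.085,0.085,0.085,0.085]
}}

```text
clock: 2.75
position: [543.1, 220.7, 494.9]
ee_rot: [-0.125, 0.992, 0.0, 0.0]
contact_force: [0.1, -0.6, -0.2]
gripper_width: 85.2
grasp_force: 0.0
```

```bash
cat >> h.py <<'E'
def rect(P,c,r,lo,hi):
    m=(np.hypot(P[...,0]-c[0],P[...,1]-c[1])<r)&(P[...,2]>lo)&(P[...,2]<hi); q=P[m]
    if len(q)<5: return len(q)
    return len(q),np.median(q[:,2]),q.mean(0),cv2.minAreaRect(q[:,:2].astype(np.float32))
E
python3 - <<'E'
from h import *
np.set_printoptions(precision=2,suppress=True)
for i in range(2):
    st=read_state(); im=get_image('wrist'); print(st['clock'],st['position'],R.from_quat(st['ee_rot']).as_euler('ZYX',degrees=True),st['joints'])
    P=cloud(im,st)
    print(rect(P,(543,220),40,190,206)); print(rect(P,(543,220),70,118,126))
M=R.from_quat(st['ee_rot']).as_matrix(); print(M, M.T@(np.array([543.1,220.5,170])-st['position']))
for c in ['side','scene']:
    im=get_image(c); P=cloud(im); print(c,rect(P,(543,220),40,190,206)); print(rect(P,(543,220),70,118,126))
E
```

```text
2.75 [543.12 220.66 494.9 ] [-165.6     0.01  179.99] [ 0.66  0.27  0.07  0.   -1.37 -1.98]
(1032, np.float64(194.77435337270424), array([541.32, 220.81, 194.24]), ((542.4451293945312, 221.02796936035156), (35.56753158569336, 23.87650489807129), 15.120190620422363))
(3441, np.float64(124.33711967468736), array([536.92, 219.96, 124.3 ]), ((542.559326171875, 221.18130493164062), (80.30561065673828, 90.13499450683594), 25.97792625427246))
2.8 [543.13 220.69 494.86] [-165.61    0.01  180.  ] [ 0.66  0.27  0.07 -0.   -1.37 -1.98]
(1030, np.float64(194.5547667347317), array([541.28, 220.77, 194.2 ]), ((542.3754272460938, 220.98463439941406), (35.45405197143555, 23.99923324584961), 14.5753755569458))
(3460, np.float64(124.31340016155801), array([536.95, 220.  , 124.26]), ((542.6337890625, 221.2317657470703), (80.46475982666016, 90.10660552978516), 25.91510009765625))
[[-0.97 -0.25  0.  ]
 [-0.25  0.97  0.  ]
 [-0.    0.   -1.  ]] [  0.13  -0.21 324.86]
side (85, np.float64(195.3927464764795), array([542.08, 214.18, 195.36]), ((542.8236694335938, 215.02862548828125), (36.35422897338867, 23.180540084838867), 9.361818313598633))
(222, np.float64(124.51185624672019), array([538.37, 202.69, 123.93]), ((542.962158203125, 217.8895263671875), (81.98199462890625, 92.21333312988281), 25.80632209777832))
scene (70, np.float64(194.0583929345653), array([546.31, 215.01, 194.32]), ((544.3447265625, 215.89791870117188), (34.98135757446289, 24.289100646972656), 12.039817810058594))
(303, np.float64(123.45486775532981), array([552.92, 205.91, 123.2 ]), ((544.1922607421875, 216.75421142578125), (80.89305877685547, 97.98103332519531), 26.416873931884766))
```

Request:
{"name": "carry_out", "arguments": {
  "slide": [
    [0,0,0.03],
    [0,0,0.06],
    [0,0,0.09],
    [0,0,0.12],
    [0,0,0.145],
    [0,0,0.16],
    [0,0,0.17],
    [0,0,0.17]
  ],
  "roll": [0,0,0,0,0,0,0,0],
  "claw": [0.085,0.085,0.085,0.085,0.085,0.07,0.06,0.05]
}}

```text
clock: 3.95
position: [543.1, 221.5, 324.5]
ee_rot: [-0.127, 0.992, -0.0, -0.0]
contact_force: [-0.6, 0.3, 0.4]
gripper_width: 50.2
grasp_force: 0.0
```

Request:
{"name": "carry_out", "arguments": {
  "slide": [
    [0,0,0],
    [0,0,0],
    [0,0,0],
    [0,0,0],
    [0,0,0],
    [0,0,0],
    [0,0,0],
    [0,0,0]
  ],
  "roll": [0,0,0,0,0,0,0,0],
  "claw": [0.045,0.04,0.036,0.032,0.028,0.024,0.01,0.01]
}}

```text
clock: 4.95
position: [543.1, 221.1, 325.0]
ee_rot: [-0.127, 0.992, -0.0, 0.0]
contact_force: [0.4, -3.5, 2.6]
gripper_width: 23.6
grasp_force: 59.4
```

Request:
{"name": "carry_out", "arguments": {
  "slide": [
    [0,0,-0.005],
    [0,0,-0.02],
    [0,0,-0.04],
    [0,0,-0.065],
    [0,0,-0.09],
    [0,0,-0.115],
    [0,0,-0.14],
    [0,0,-0.16]
  ],
  "roll": [0,0,0,0,0,0,0,0],
  "claw": [0.01,0.01,0.01,0.01,0.01,0.01,0.01,0.01]
}}

```text
clock: 5.95
position: [542.6, 221.8, 486.3]
ee_rot: [-0.127, 0.992, 0.001, 0.0]
contact_force: [-0.4, 1.5, -5.1]
gripper_width: 23.4
grasp_force: 58.9
```

Run:
```python
from h import *
np.set_printoptions(precision=2,suppress=True)
st=read_state(); im=get_image('side'); print(st['clock'],st['position'],st['contact_force'],st['gripper_width'])
M=R.from_quat(st['ee_rot']).as_matrix()
# target TCP so that hole (466,-192) is 75 mm ... offset for view
print(M.T@(np.array([466,-192,0])-st['position']))
s=im['img'];cv2.imwrite('pics/side1.png',cv2.resize(s[60:210,180:340],None,fx=4,fy=4)[:,:,::-1])
```

```text
5.95 [542.62 221.75 486.28] [-0.43  1.48 -5.09] 23.401882215508966
[ 179.07 -381.61  485.63]
```

View pics/side1.png

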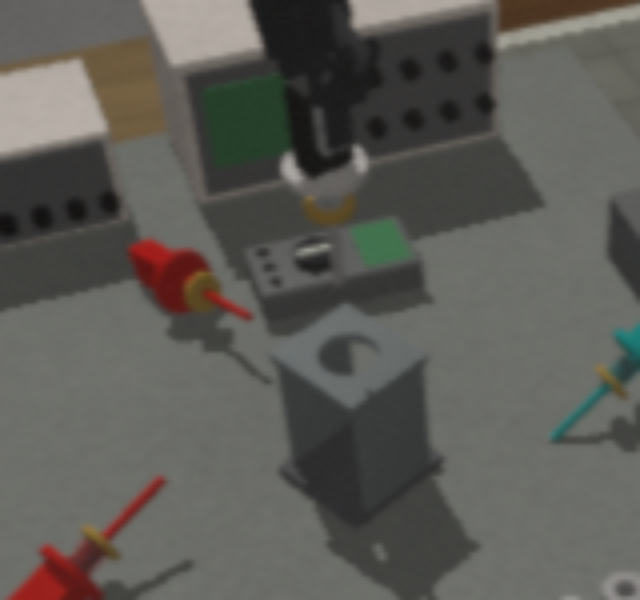

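The probe is lifted with flange and foot clear of the stand. The free-standing decoys are tipping over by themselves, and the arm never touched them. I'll carry the probe to the trainer.

Request:
{"name": "carry_out", "arguments": {
  "slide": [
    [0.006,-0.02,0],
    [0.017,-0.055,0],
    [0.03,-0.1,0],
    [0.042,-0.145,0],
    [0.056,-0.19,0],
    [0.07,-0.235,0],
    [0.084,-0.28,0],
    [0.095,-0.32,0]
  ],
  "roll": [0,0,0,0,0,0,0,0],
  "claw": [0.01,0.01,0.01,0.01,0.01,0.01,0.01,0.01]
}}

```text
clock: 7.0
position: [530.6, -114.2, 483.8]
ee_rot: [-0.127, 0.992, 0.0, -0.001]
contact_force: [0.7, 0.5, -3.4]
gripper_width: 23.4
grasp_force: 59.2
```

Request:
{"name": "carry_out", "arguments": {
  "slide": [
    [0.01,-0.03,0],
    [0.016,-0.05,0],
    [0.019,-0.06,0],
    [0.019,-0.062,0],
    [0.019,-0.062,0],
    [0.019,-0.062,0]
  ],
  "roll": [0,0,0,0,0,0],
  "claw": [0.01,0.01,0.01,0.01,0.01,0.01]
}}

```text
clock: 7.75
position: [529.0, -176.2, 484.7]
ee_rot: [-0.128, 0.992, 0.0, -0.0]
contact_force: [0.1, 0.5, -4.4]
gripper_width: 23.6
grasp_force: 59.3
```

Run:
```python
from h import *
np.set_printoptions(precision=2,suppress=True)
st=read_state(); im=get_image('wrist'); print(st['clock'],st['position'],R.from_quat(st['ee_rot']).as_euler('ZYX',degrees=True),st['contact_force'],abs(st['joint_vel']).max())
M=R.from_quat(st['ee_rot']).as_matrix()
for t,z in [('guide_mouth',110),('probe',None),('foot_face',None),('rod_tip',None)]:
    for r in place_of(im,t)[:2]: print(t,r['conf'],r['at'],atz(im,r['at'],z or 200,st),depthpt(im,r['at'],st))
P=cloud(im,st)
print('carriage',rect(P,(466,-192),75,106,114))
save(im,'wrist2.png')
# hole: pixels deep inside, near mouth
top=((abs(P[...,2]-110)<5)).astype(np.uint8)
cs,h=cv2.findContours(top,cv2.RETR_CCOMP,cv2.CHAIN_APPROX_NONE)
for c,hh in zip(cs,h[0]):
    if hh[3]>=0 and len(c)>20:
        w=np.array([atz(im,p[0],110,st)[:2] for p in c],np.float32); print(len(c),c.mean((0,1)),cv2.fitEllipse(w),cv2.minEnclosingCircle(w))
```

```text
7.75 [ 529.01 -176.19  484.7 ] [-165.34    0.    179.99] [ 0.13  0.53 -4.38] 0.0017904800453761801
guide_mouth 0.64 [316.4, 115.6] [ 475.63 -194.41  110.  ] [ 481.42 -194.5    10.21]
probe 0.76 [321.4, 233.2] [ 565.75 -165.32  200.  ] [ 511.95 -179.38  323.89]
foot_face 0.25 [410.5, 271.6] [581.92 -77.54 200.  ] [675.37   8.75  12.39]
rod_tip 0.73 [508.9, 306.7] [593.84  24.62 200.  ] [699.04 191.17   7.02]
rod_tip 0.68 [316.9, 110.1] [ 466.3  -194.98  200.  ] [ 474.23 -195.65   10.48]
carriage (6782, np.float64(109.40838714077805), array([ 473.94, -194.32,  109.43]), ((475.666748046875, -194.0421142578125), (84.14346313476562, 91.91815185546875), 16.85850715637207))
61 [316.84 115.26] ((475.2601013183594, -193.93035888671875), (22.326885223388672, 22.708406448364258), 24.880168914794922) ((475.30816650390625, -193.91236877441406), 11.752665519714355)
```

View pics/wrist2.png

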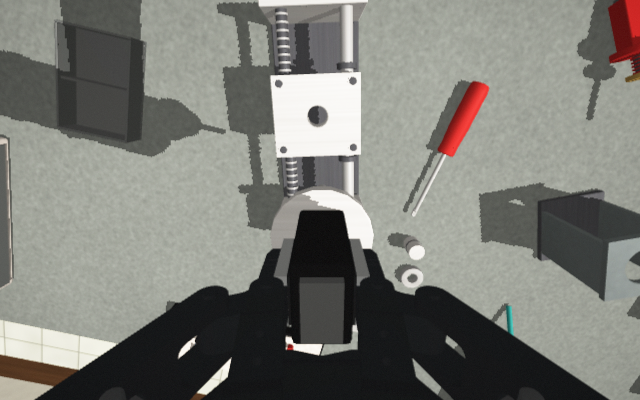

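The carriage hole is at pixel (317,115), which is (475.3, -194) in world coordinates. The held probe's flange arc is visible at rows 188–240. Next I'll fit the flange relative to the tool.

Run:
```python
from h import *
from scipy.optimize import least_squares
np.set_printoptions(precision=2,suppress=True)
st=read_state(); im=get_image('wrist'); M=R.from_quat(st['ee_rot']).as_matrix()
P=(cloud(im,st)-st['position'])@M   # tool coords
m=(P[...,2]>180)&(P[...,2]<210)&(np.hypot(P[...,0],P[...,1])<40)
q=P[m]; A=np.c_[q[:,:2],np.ones(len(q))]
# flange plane
pl=(abs(q[:,2]-np.median(q[:,2]))<2.5); c=np.linalg.lstsq(A[pl],q[pl,2],rcond=None)[0]; print('plane',np.median(q[:,2]),c,pl.sum())
f=q[pl]; rr=np.hypot(f[:,0],f[:,1]); ang=np.degrees(np.arctan2(f[:,1],f[:,0])).round(-0)//4
e=np.array([f[ang==a][rr[ang==a].argmax()] for a in np.unique(ang) if abs(a)<=15])
s=least_squares(lambda v:np.hypot(e[:,0]-v[0],e[:,1]-v[1])-29,[0,0],loss='soft_l1'); print(s.x,s.fun.std(),len(e))
m=(P[...,2]>118)&(P[...,2]<140)&(abs(P[...,0])<22)&(abs(P[...,1])<14)
print(np.median(P[m][:,2]), cv2.minAreaRect(P[m][:,:2].astype(np.float32)))
print('target shift tool', M.T@(np.array([475.4,-194,0])-st['position']))
```

```text
plane 192.64303573887403 [  0.01  -0.   192.61] 2919
[-0.27  1.29] 0.16519318179008308 31
131.3270780484552 ((0.2575702667236328, 0.1928415298461914), (27.976938247680664, 36.936546325683594), 88.93392181396484)
target shift tool [ 56.3   -3.38 484.74]
```

Request:
{"name": "carry_out", "arguments": {
  "slide": [
    [0.015,-0.001,0],
    [0.035,-0.003,0],
    [0.05,-0.004,0],
    [0.056,-0.004,0],
    [0.056,-0.004,0.015],
    [0.056,-0.004,0.035],
    [0.056,-0.004,0.05],
    [0.056,-0.004,0.06]
  ],
  "roll": [0,0,0,0,0,0,0,0],
  "claw": [0.01,0.01,0.01,0.01,0.01,0.01,0.01,0.01]
}}

```text
clock: 9.05
position: [476.0, -194.8, 423.2]
ee_rot: [-0.127, 0.992, 0.0, -0.001]
contact_force: [-0.5, 0.8, -3.6]
gripper_width: 23.1
grasp_force: 59.4
```

Request:
{"name": "carry_out", "arguments": {
  "slide": [
    [0,0,0],
    [0,0,0],
    [0,0,0]
  ],
  "roll": [0,0,0],
  "claw": [0.01,0.01,0.01]
}}

```text
clock: 9.43
position: [475.9, -194.9, 425.5]
ee_rot: [-0.127, 0.992, -0.0, 0.001]
contact_force: [-0.4, 0.5, -3.9]
gripper_width: 23.2
grasp_force: 59.3
```

Run:
```python
from h import *
np.set_printoptions(precision=2,suppress=True)
st=read_state(); print(st['clock'],st['position'],R.from_quat(st['ee_rot']).as_euler('ZYX',degrees=True),st['contact_force'])
M=R.from_quat(st['ee_rot']).as_matrix(); o=st['position']
crops=[]
for c in ['side','scene']:
    im=get_image(c); 
    def proj(p):
        q=np.linalg.inv(T(im))@np.r_[p,1]; k=np.array(im['mtx'])@[q[0],-q[1],-q[2]]; return k[:2]/k[2]
    tip=o+M@[0.1,.6,295.6]
    print(c,'pred tip',proj(tip),'mouth',proj([475.4,-194,110]),'proj origin',proj(o+M@[.1,.6,200.6]))
    for t in ['rod_tip','guide_mouth','probe','foot_face']:
        print(t,[(r['conf'],r['at']) for r in place_of(im,t)[:2]])
    u,v=np.round(proj([475,-194,140])).astype(int)
    crops.append(cv2.resize(im['img'][v-38:v+37,u-25:u+25],None,fx=8,fy=8,interpolation=cv2.INTER_CUBIC)); print('crop origin',u-25,v-38)
cv2.imwrite('pics/tip.png',np.hstack(crops)[:,:,::-1])
```

```text
9.425 [ 475.94 -194.89  425.46] [-165.39    0.09 -179.96] [-0.45  0.45 -3.87]
side pred tip [293.37 263.99] mouth [293.31 268.32] proj origin [291.69 240.86]
rod_tip [(0.73, [290.6, 268.5]), (0.59, [241.6, 140.8])]
guide_mouth [(0.94, [293.1, 265.5]), (0.19, [271.8, 232.9])]
probe [(0.95, [338.4, 148.1]), (0.9, [194.7, 204.5])]
foot_face [(0.63, [231.1, 134.0]), (0.61, [332.4, 153.8])]
crop origin 268 224
scene pred tip [219.57 199.51] mouth [220.48 205.14] proj origin [214.65 169.55]
rod_tip [(0.57, [309.7, 138.7]), (0.39, [376.9, 134.2])]
guide_mouth [(0.68, [219.6, 207.4])]
probe [(0.72, [284.4, 143.9]), (0.68, [413.6, 204.4])]
foot_face [(0.6, [404.9, 204.3]), (0.53, [217.0, 181.4])]
crop origin 194 158
```

View pics/tip.png

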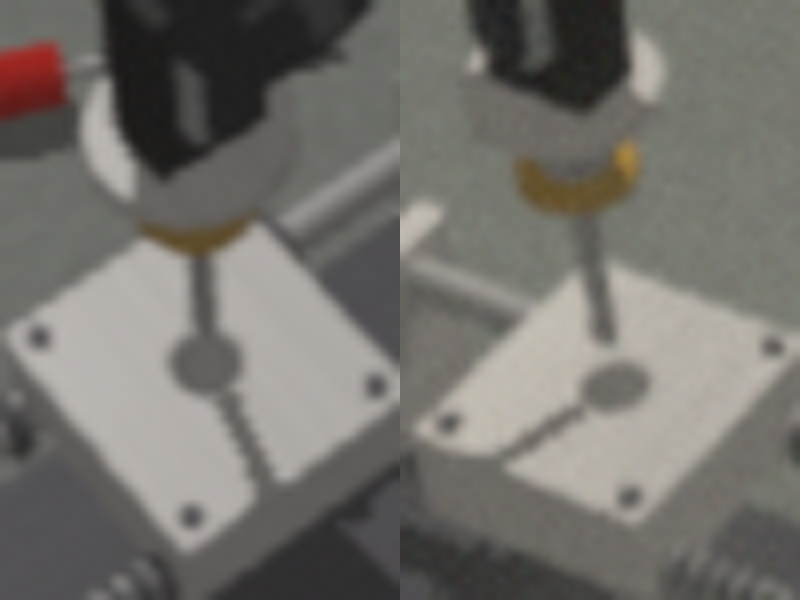

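The left half of the picture (side view) shows the rod at crop x≈201–206 and the hole centre at (205,363). The right half (scene view) shows the rod from (586,215) to (604,340) and the hole at (615,386). The rod is upright and within about 1 mm of centre, so I'll refine this with sub-pixel fits.

```bash
cat > meas.py <<'E'
from h import *
np.set_printoptions(precision=2,suppress=True)
def go(rows,hole=None):
    A=[];b=[]
    for c,(r0,r1,u0,u1) in rows.items():
        ims=[get_image(c) for _ in range(4)]; im=ims[0]
        g=np.mean([cv2.cvtColor(i['img'],cv2.COLOR_RGB2GRAY).astype(float) for i in ims],0)
        def proj(p):
            q=np.linalg.inv(T(im))@np.r_[p,1]; k=np.array(im['mtx'])@[q[0],-q[1],-q[2]]; return k[:2]/k[2]
        pts=[]
        for r in range(r0,r1+1):
            s=g[r,u0:u1+1]; w=np.clip(np.median(np.sort(s)[-5:])-12-s,0,None); pts.append(((w*np.arange(u0,u1+1)).sum()/w.sum(),r))
        pts=np.array(pts); k=np.polyfit(pts[:,1],pts[:,0],1)
        if hole and c in hole:
            hc=np.array(hole[c])
        print(c,'slope',k[0],'resid',np.std(np.polyval(k,pts[:,1])-pts[:,0]))
        e=np.polyval(k,hc[1])-hc[0]
        h=np.array([475.4,-194,110]); J=[(lambda d:(d[0]-k[0]*d[1]))(proj(h+dd)-proj(h)) for dd in np.eye(3)[:2]]
        dz=proj(h+[0,0,10])-proj(h); print(' vertical slope',dz[0]/dz[1],'hole',hc,'err px',e)
        A.append(J);b.append(e)
    d=np.linalg.solve(A,b); st=read_state(); M=R.from_quat(st['ee_rot']).as_matrix()
    print('rod axis minus hole, world mm',d,'needed tool shift',M.T@np.r_[-d,0])
E
python3 - <<'E'
from meas import *
# hole centres by dark blob centroid in crop
H={}
for c,(u0,v0,x0,x1,y0,y1) in {'side':(268,224,160,250,325,405),'scene':(194,158,170,260,355,415)}.items():
    g=np.mean([cv2.cvtColor(get_image(c)['img'],cv2.COLOR_RGB2GRAY).astype(float) for _ in range(4)],0)
    big=cv2.resize(g[v0:v0+75,u0:u0+50],None,fx=8,fy=8,interpolation=cv2.INTER_CUBIC)
    s=big[y0:y1,x0:x1]; t=(s.max()+np.percentile(s,10))/2; bw=(s<t).astype(np.uint8)
    bw=cv2.morphologyEx(bw,cv2.MORPH_OPEN,cv2.getStructuringElement(cv2.MORPH_ELLIPSE,(33,33)))
    m=cv2.moments(bw,True); cx,cy=m['m10']/m['m00']+x0,m['m01']/m['m00']+y0
    H[c]=((cx+.5)/8-.5+u0,(cy+.5)/8-.5+v0); x,y,w,h=cv2.boundingRect(bw); print(c,cx,cy,w,h)
print(H)
go({'side':(257,263,290,297),'scene':(186,198,214,224)},H)
E
```

```text
side 206.40738078121257 362.1722981068775 74 76
scene 214.73401988636363 387.07173295454544 71 51
{'side': (293.36342259765155, 268.8340372633597), 'scene': (220.40425248579544, 205.9464666193182)}
side slope 0.06918752856382618 resid 0.038061040094204385
 vertical slope 0.07100389366051922 hole [293.36 268.83] err px -0.12046085238142723
scene slope 0.16575823888556493 resid 0.15286079131895342
 vertical slope 0.16352603858411127 hole [220.4  205.95] err px -0.286309401463285
rod axis minus hole, world mm [-0.46 -0.53] needed tool shift [-0.57  0.4   0.  ]
```

Request:
{"name": "carry_out", "arguments": {
  "slide": [
    [-0.0005,0.0005,0.0],
    [-0.0005,0.0005,0.01],
    [-0.0005,0.0005,0.022],
    [-0.0005,0.0005,0.035],
    [-0.0005,0.0005,0.05],
    [-0.0005,0.0005,0.063],
    [-0.0005,0.0005,0.073],
    [-0.0005,0.0005,0.078]
  ],
  "roll": [0,0,0,0,0,0,0,0],
  "claw": [0.01,0.01,0.01,0.01,0.01,0.01,0.01,0.01]
}}

```text
clock: 11.72
position: [476.1, -194.3, 345.9]
ee_rot: [-0.127, 0.992, 0.0, -0.0]
contact_force: [0.4, -0.4, -3.3]
gripper_width: 23.2
grasp_force: 59.4
```

Request:
{"name": "carry_out", "arguments": {
  "slide": [
    [0,0,0],
    [0,0,0],
    [0,0,0]
  ],
  "roll": [0,0,0],
  "claw": [0.01,0.01,0.01]
}}

```text
clock: 12.1
position: [476.2, -194.3, 347.2]
ee_rot: [-0.127, 0.992, -0.0, 0.001]
contact_force: [0.6, -0.1, -3.2]
gripper_width: 23.2
grasp_force: 59.4
```

```bash
cat > gap.py <<'E'
from h import *
np.set_printoptions(precision=2,suppress=True)
F=[];Z=[]
for i in range(8):
    st=read_state(); im=get_image('wrist'); F.append(st['contact_force']); Z.append(st['position'])
print(st['clock'],np.mean(Z,0),np.mean(F,0),R.from_quat(st['ee_rot']).as_euler('ZYX',degrees=True))
P=cloud(im,st); h=np.hypot(P[...,0]-475.4,P[...,1]+194)
z=P[...,2]; tp=z[(h>34)&(h<55)&(abs(z-110)<6)]; zt=np.median(tp)
fl=z[(h<29)&(h>15)&(z>zt+14)&(z<zt+65)]; hi,e=np.histogram(fl,np.arange(zt+14,zt+65,1)); p=e[hi.argmax()]
zf=np.median(fl[abs(fl-p)<3]); print('carriage',zt,len(tp),'flange top',zf,hi.max(),'origin above mouth',zf-8-zt)
E
python3 gap.py
```

```text
12.45 [ 476.15 -194.26  346.97] [ 0.26 -0.04 -3.71] [-165.4     0.01 -180.  ]
carriage 109.4036328433541 5589 flange top 154.09357957987146 1566 origin above mouth 36.689946736517356
```

Request:
{"name": "carry_out", "arguments": {
  "slide": [
    [0,0,0.003],
    [0,0,0.006],
    [0,0,0.009],
    [0,0,0.012],
    [0,0,0.014],
    [0,0,0.0155],
    [0,0,0.0155],
    [0,0,0.0155]
  ],
  "roll": [0,0,0,0,0,0,0,0],
  "claw": [0.01,0.01,0.01,0.01,0.01,0.01,0.01,0.01]
}}

```text
clock: 13.5
position: [476.1, -194.2, 331.3]
ee_rot: [-0.127, 0.992, 0.0, -0.0]
contact_force: [-1.2, 1.4, -2.3]
gripper_width: 23.4
grasp_force: 59.5
```

```bash
python3 gap.py
python3 - <<'E'
from h import *
cr=[cv2.resize(get_image(c)['img'][v:v+75,u:u+50],None,fx=8,fy=8,interpolation=cv2.INTER_CUBIC) for c,u,v in [('side',268,224),('scene',194,158)]]
cv2.imwrite('pics/end.png',np.hstack(cr)[:,:,::-1])
E
```

```text
13.85 [ 476.08 -194.24  331.27] [-1.24  0.81 -2.  ] [-165.4   -0.   180. ]
carriage 109.42675855250624 6515 flange top 138.54963149845577 1452 origin above mouth 21.122872945949524
```

View pics/end.png

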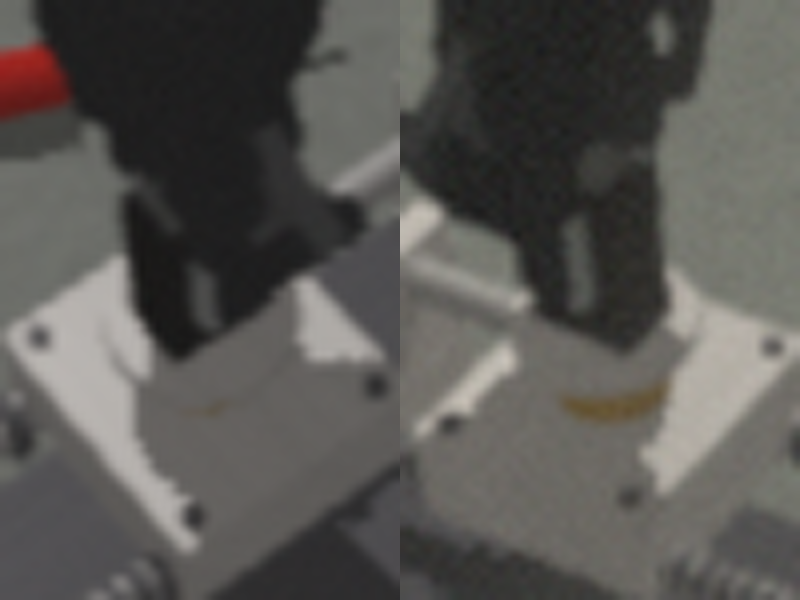

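The foot rests on the carriage, with the flange 21.1 mm above the mouth. The spring carries about 1.7 N, which is half way. The final picture shows the probe upright on the carriage, with the brass foot at side crop (210,410) and scene crop (615,400).

```bash
python3 -c "
from bench import *
print(read_state()['joint_vel'].round(4)); print(job_done())"
```

```text
[-0.0014 -0.0012 -0.0014  0.0013  0.0006  0.0029]
the job is handed in; nothing more can be done
None
```

The job is handed in: the probe is held upright and still in the carriage hole, the rod centred to within about 1 mm by my camera measurement just before insertion, the foot about half way in (flange 21.1 mm above the mouth); the free-standing red and turquoise decoys tipped over on their own during the run.

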